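Stack the drink-stand cups in their dock and put the lid on

TASK

Tidy up the cups of the shaved-ice stand: stand the orange cup in the round black dock, nest the green cup in the orange one, then the yellow cup in the green one, one at a time in that order, and last close the yellow cup with the purple lid, everything upright and seated fully down. Leave the blue cup, the red syrup bottle and the tub of spoons where they stand, and knock no cup over.

Things in the scene. Friction and masses are not known exactly. Their poses are not given: they have to be found in the camera images.
- orange_cup: orange plastic stacking cup, open top, upright, 80 mm tall, about 60 g. Foot 36 mm across, widening to 50 at 46 mm up; then a straight band 60 mm across from 47 mm up to the rim (grasp it here across the outside, from above). Mouth 54 mm inside, wall 3. Origin: centre of underside, z up the axis
- green_cup: green plastic stacking cup, open top, upright, 80 mm tall, about 60 g. Foot 36 mm across, widening to 50 at 46 mm up; then a straight band 60 mm across from 47 mm up to the rim (grasp it here across the outside, from above). Mouth 54 mm inside, wall 3. Nested, its shoulder (46 to 47 mm up) rests on the lower cup's rim: origin 33 to 34 mm above that cup's, 2 mm side play. Origin: centre of underside, z up the axis
- yellow_cup: yellow plastic stacking cup, open top, upright, 80 mm tall, about 60 g. Foot 36 mm across, widening to 50 at 46 mm up; then a straight band 60 mm across from 47 mm up to the rim (grasp it here across the outside, from above). Mouth 54 mm inside, wall 3. Nested, its shoulder (46 to 47 mm up) rests on the lower cup's rim: origin 33 to 34 mm above that cup's, 2 mm side play. Origin: centre of underside, z up the axis
- blue_cup: blue plastic stacking cup, open top, upright, 80 mm tall, about 60 g. Foot 36 mm across, widening to 50 at 46 mm up; then a straight band 60 mm across from 47 mm up to the rim (grasp it here across the outside, from above). Mouth 54 mm inside, wall 3. To be left alone. Origin: centre of underside, z up the axis
- lid: purple lid with black knob, right way up, 48 mm tall, about 60 g. Plug 44 mm across, 8 deep, drops into a cup's mouth; disc above it 68 mm across, 6 thick, rests on the rim: origin then 72 mm above the cup's. Upright round knob 24 mm across, from 14 to 48 mm above the origin, to pinch from above. Origin: centre of the plug's underside; z up
- dock: low round black dock fixed to the counter, 84 mm across at the foot and 14 mm high, with a round recess about 56 mm across at the rim whose grey floor is 4 mm above the counter; the cup's foot stands in the recess. Origin: centre of the underside; z up
- syrup_bottle: red syrup bottle with a black cap, 66 mm across, 200 mm tall, loose, about 0.6 kg; to be left alone. Origin: centre of the underside
- spoon_tub: grey square open tub 100 x 100 mm, 70 mm high, with white spoons sticking out to 110 mm, loose, about 0.5 kg; to be left alone. Origin: centre of the underside

How it is judged (in metres and radians):
On the way, in this order (a step that is already met when the one before it is completed fails the run):
1. the orange cup stands upright in the black dock (horizontal distance between orange_cup and dock below 0.012 m and z of orange_cup in the frame of dock between -0.002 and 0.008 m and angle between orange_cup's own z axis and vertical below 0.08 rad), for 0.2 s.
2. the green cup is nested fully in the orange cup, which stands in the dock (all of step 1 and horizontal distance between green_cup and orange_cup below 0.006 m and z of green_cup in the frame of orange_cup between 0.03 and 0.038 m and angle between green_cup's own z axis and vertical below 0.08 rad), for 0.2 s.
3. the yellow cup is nested fully in the green cup, on the stack in the dock (all of step 2 and horizontal distance between yellow_cup and green_cup below 0.006 m and z of yellow_cup in the frame of green_cup between 0.03 and 0.038 m and angle between yellow_cup's own z axis and vertical below 0.08 rad), for 0.2 s.
4. the lid sits flat on the yellow cup at the top of the stack (all of step 3 and horizontal distance between lid and yellow_cup below 0.009 m and z of lid in the frame of yellow_cup between 0.068 and 0.076 m and angle between lid's own z axis and vertical below 0.08 rad), for 0.2 s.
At the end, for the whole second after the job is handed in: Orange cup down in the dock (within 12 mm, z within 4 mm), green nested in it and yellow in green (axes within 6 mm, 30 to 38 mm above the one below), lid on yellow (within 9 mm, 68 to 76 mm above its origin), all within 0.08 rad of upright, at rest (all of step 4 and linear speed of each of orange_cup, green_cup, yellow_cup, lid below 0.02 m/s); the robot touches nothing.
It fails at once if the blue cup is shifted more than 30 mm or tipped (distance of blue_cup from where it was at the start of the episode above 0.03 m or angle between blue_cup's own z axis and vertical above 0.5 rad).
It fails at once if the syrup bottle is shifted more than 30 mm or tipped (distance of syrup_bottle from where it was at the start of the episode above 0.03 m or angle between syrup_bottle's own z axis and vertical above 0.5 rad).
It fails at once if the spoon tub is shifted more than 30 mm or tipped (distance of spoon_tub from where it was at the start of the episode above 0.03 m or angle between spoon_tub's own z axis and vertical above 0.5 rad).
It fails at once if a cup is knocked over (angle between any of orange_cup, green_cup, yellow_cup's own z axis and vertical above 1.1 rad).
It also fails if it takes over 109 s, if anything falls off the work surface, if the arm or the gripper's body presses on something with over 40 N, if the wrist force passes 120 N, or if a joint passes its speed limit or range.

ROBOT

A 7-joint arm with a two-finger parallel gripper is mounted at the origin on the work surface. World frame = base frame: x ahead of the robot, y to its left, z up, the work surface at z = 0. Lengths are in mm, angles in rad, forces in N, time in s.
With the tool pointing down it reaches from about 400 to 750 mm from the base axis. Payload 19.5 kg.
Tool frame: the origin (TCP) lies midway between the tips of the shut fingers; the grasp point (between the pads) lies 19 mm behind it; x points along the fingers, y is the direction in which the jaws open and shut, and the axes are right-handed (so a half turn about x gives the same grasp; the last joint's range is limited). The gripper opens to 85 mm and grips with 20 to 120 N. Pads are 22 mm wide; open, the fingers measure 114 mm over their backs; the gripper's body (76 mm by 85 mm) begins 54 mm behind the grasp point. The pads swing forward as they close: fully open they stand 13 mm farther back than shut.
Start: joints at [1.081, 0.707, -0.028, 1.485, 0.022, 0.951, -0.075], TCP at [248.955, -518.282, 231.268] pointing down, gripper open.
Joint ranges: [-2.71, 2.71], [-0.32, 2.16], [-1.57, 1.52], [0, 2.45], [-1.46, 4.6], [0, 2.02], [-2.83, 2.83]. Speed limits (rad/s): [1.89, 1.89, 2.57, 2.57, 3.01, 3.01, 3.01].

INTERFACE

Orientations are given as a unit quaternion [x, y, z, w].
In Python, from rig import get_obs, get_image, camera_model, job_done gives the robot as it stands. The module is installed in compiled form; this text tells all that it offers.
- The arm moves only by the shell command python3 -m handwheel 'ROWS' [FORCE]. ROWS is a JSON object of lists of equal length, an entry for each row: "travel": the shift along the world's x, y, z normalised to -1 to 1, where 1 is 0.3 m, a list of three; "spin": the turn about the world's z normalised to -1 to 1, where 1 is 45 degrees; "claw": the gripper's target within -1 to 1 (fully open at 1, half-way at 0, shut at -1). In form: {"travel": [[tx, ty, tz], ...], "spin": [spin, ...], "claw": [claw, ...]}. A call has 1 to 5 rows; each row is the pose to reach, as a shift and turn from the pose commanded when the call began; what a row does not reach only later rows make up. A row lasts 1/8 s, in which the tool goes at most 62.5 mm and 10.7 degrees, less where a joint would pass 70% of its speed; a pose out of reach is approached as far as the arm can. A call with a number of a shift or a turn outside -1 to 1 is refused whole. A call with a gripper value outside its range is refused whole. The fingers move at their own pace and stop on an object; FORCE is the grip in N (left out, the last holds). Time passes only in rows, so rows that repeat a pose let the fingers close. It gives the time, the measured TCP pose, the force and the opening at its end, in the units of the state.
- get_obs(): the state, without advancing time (a new reading comes with each control period).
- get_image(name): name is "side" or "top" or "wrist"; returns the picture (384x512x3 uint8, red, green, blue); there is no depth.
- camera_model(name): a dict with "vertical_fov" (degrees; the focal length in pixels is half the picture's height over the tangent of half this angle, whatever the lens; pixels are square), "cx", "cy" (the principal point, pixels), "extrinsics" (4x4, takes a point from camera to world coordinates). Camera axes: x right, y up, looking along -z (the intrinsics and any distortion apply to the point x, -y, -z); pixel columns grow to the right and rows downward; lengths in mm; the calibration is good to about 2 mm. A picture is of the moment at which its call begins: read the wrist's pose just before it. camera_model takes no time and is no camera call; for the wrist camera it gives the pose at the moment of the call.
- job_done(): hands the job in, once; it reports no verdict.
The state is a dict: "t": time; "joint_pos": joint angles; "joint_velocities": joint speeds; "effort": joint torques, N m; "tool_pos": TCP position; "eef_rot": TCP orientation; "contact_force": force on the tool from outside, world axes, zero at the start; "moment": the same for the moment, N m; "finger_gap": opening from 0.0 (shut) to 1.0 (fully open).
Only numpy, scipy, OpenCV 4.12 (cv2) and the standard library are available. Lean on these libraries where they do the work, as an engineer would, in place of code of your own. Each camera call takes 0.05 s, during which the arm holds its last target.

## Working session

There is one attempt and no reset: what is moved stays moved. The work goes in short steps, Python scripts to look and compute and a shell command to move; the robot and the scene stay as the last step left them, time stands still between calls to the robot, and variables do not carry over. Pictures are saved under pics/ and viewed, and the job is handed in when it is done.

```bash
mkdir -p pics
cat > h.py <<'E'
import numpy as np, cv2
from rig import get_obs,get_image,camera_model
E
python3 - <<'E'
from h import *
o=get_obs();print(o)
for n in("side","top","wrist"):
    m=camera_model(n);print(n,m)
    cv2.imwrite(f"pics/{n}0.png",get_image(n)[...,::-1])
E
```

```text
{'t': 0.0, 'joint_pos': array([ 1.08130744,  0.70709082, -0.02760091,  1.48501519,  0.02200874,
        0.95091654, -0.07549576]), 'joint_velocities': array([-0.00040273,  0.00042913,  0.00229456, -0.0008782 ,  0.00057243,
        0.00100821, -0.00098496]), 'effort': array([ 3.66332497e-04, -8.83198428e+01,  1.23451754e+00, -2.36156452e+01,
        1.69536547e-02,  6.59915968e-03,  6.49083586e-05]), 'tool_pos': array([ 248.82875042, -518.06388874,  230.83079927]), 'eef_rot': array([-0.6893502 , -0.15738075,  0.68956501, -0.15661323]), 'contact_force': array([ 0.43976353, -1.49161599,  0.3832935 ]), 'moment': array([-0.00855461, -0.00801617,  0.00575485]), 'finger_gap': 1.000249955271223}
side {'vertical_fov': 42.08336504098684, 'cx': 250.27756792281522, 'cy': 190.62707026285472, 'extrinsics': array([[-9.75254141e-01,  1.39222165e-01, -1.71745592e-01,
         3.05772205e+02],
       [-2.20831076e-01, -6.50774197e-01,  7.26447920e-01,
         1.00931792e+03],
       [-1.06299477e-02,  7.46398106e-01,  6.65414812e-01,
         9.84949035e+02],
       [ 0.00000000e+00,  0.00000000e+00,
[... 242 characters left out ...]
 [-9.93323980e-01,  1.12022380e-01, -2.75400929e-02,
        -2.00700133e+01],
       [-1.67775229e-03,  2.24681560e-01,  9.74430799e-01,
         1.14562083e+03],
       [ 0.00000000e+00,  0.00000000e+00,  0.00000000e+00,
         1.00000000e+00]])}
wrist {'vertical_fov': 62.259348136525325, 'cx': 253.3396445775029, 'cy': 191.82708733753293, 'extrinsics': array([[ 4.31898202e-01,  8.63225461e-01,  2.61353683e-01,
         3.14748294e+02],
       [-9.01922117e-01,  4.13580352e-01,  1.24449940e-01,
        -4.85615891e+02],
       [-6.62391011e-04, -2.89470372e-01,  9.57186745e-01,
         3.73268564e+02],
       [ 0.00000000e+00,  0.00000000e+00,  0.00000000e+00,
         1.00000000e+00]])}
```

View pics/side0.png

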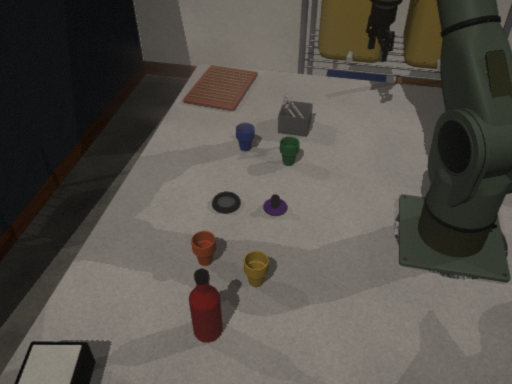

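View pics/top0.png

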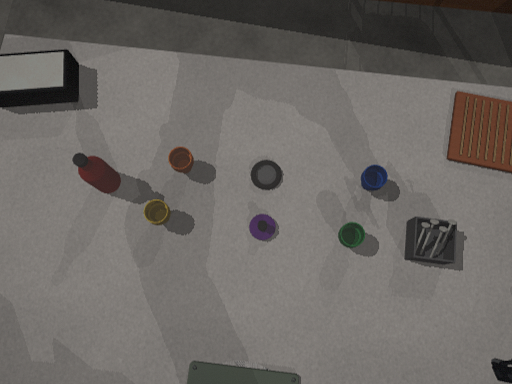

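View pics/wrist0.png

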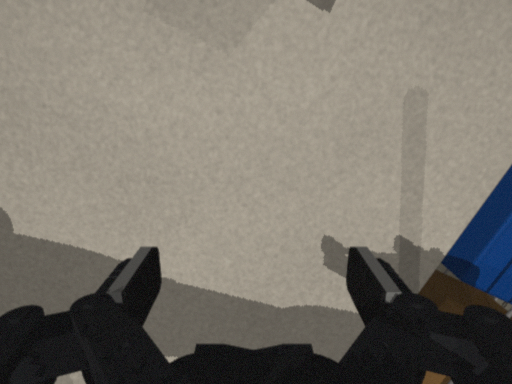

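```bash
cat >> h.py <<'E'
def ray(n,uv,m=None):
    m=m or camera_model(n);f=192/np.tan(np.radians(m["vertical_fov"])/2);E=m["extrinsics"]
    uv=np.atleast_2d(uv).astype(float)
    d=np.c_[(uv[:,0]-m["cx"])/f,-(uv[:,1]-m["cy"])/f,-np.ones(len(uv))]
    return E[:3,3],d@E[:3,:3].T
def plane(n,uv,z,m=None):
    o,d=ray(n,uv,m);return o+d*((z-o[2])/d[:,2])[:,None]
def proj(n,P,m=None):
    m=m or camera_model(n);f=192/np.tan(np.radians(m["vertical_fov"])/2);E=m["extrinsics"]
    p=(np.atleast_2d(P)-E[:3,3])@E[:3,:3];return np.c_[m["cx"]+f*p[:,0]/-p[:,2],m["cy"]-f*p[:,1]/-p[:,2]]
HUE=dict(orange=((3,12),110),red=((0,2),110),yellow=((18,30),110),green=((50,80),80),blue=((110,122),110),purple=((126,150),80))
def mask(im,c):
    h=cv2.cvtColor(im,cv2.COLOR_RGB2HSV);(a,b),s=HUE[c]
    return cv2.inRange(h,(a,s,30),(b,255,255))
def blob(im,c):
    cs,_=cv2.findContours(mask(im,c),cv2.RETR_EXTERNAL,cv2.CHAIN_APPROX_NONE)
    return max(cs,key=cv2.contourArea)
from scipy.optimize import least_squares
def circ(p,r=None):
    c0=p.mean(0)
    if r: return least_squares(lambda c:np.hypot(*(p-c).T)-r,c0,loss='soft_l1').x
    s=least_squares(lambda c:np.hypot(*(p-c[:2]).T)-c[2],[*c0,30],loss='soft_l1');return s.x
E
python3 - <<'E'
from h import *
im={n:cv2.imread(f"pics/{n}0.png")[...,::-1].copy() for n in("top","side")}
for n in im:
  hsv=cv2.cvtColor(im[n],cv2.COLOR_RGB2HSV)
  for c in("orange","yellow","green","blue","purple"):
    b=blob(im[n],c)[:,0,:];a=cv2.contourArea(b)
    z=14 if c=="purple" else 80
    P=plane(n,b,z)[:,:2]; cam=camera_model(n)["extrinsics"][:2,3]
    hull=P[cv2.convexHull(P.astype(np.float32),returnPoints=False)[:,0]]
    C=P.mean(0);u=C-cam;u/=np.linalg.norm(u)
    out=P[(P-C)@u>0]
    r=34 if c=="purple" else 30
    print(n,c,a,b.mean(0).round(1),"C",C.round(1),"fit",circ(out,r).round(1),circ(out).round(1), "ext",np.ptp(P,axis=0).round(0))
v=np.hstack([cv2.resize(im["top"][130:250,130:470,::-1],None,fx=2.3,fy=2.3,interpolation=cv2.INTER_CUBIC)])
cv2.imwrite("pics/topz.png",v)
E
```

```text
top orange 4065.5 [481.5 132.2] C [ 770.6 -529.6] fit [ 833.3 -571.1] [ 778.9 -515.4   96.9] ext [200. 160.]
top yellow 441.5 [155.8 211. ] C [474.2 256.1] fit [474.1 255.4] [475.2 257.2  28.3] ext [60. 61.]
top green 445.0 [351.5 234.5] C [ 471.6 -220.7] fit [ 471.2 -221.1] [ 473.3 -223.4   27.6] ext [58. 60.]
top blue 437.5 [373.4 177.4] C [ 619.6 -264.8] fit [ 621.9 -267.1] [ 624.5 -269.2   27.4] ext [62. 60.]
top purple 300.5 [263.  226.5] C [476.7  -6.4] fit [470.7  -3.4] [476.8  -2.7  29.4] ext [63. 63.]
side orange 766.0 [217.7  85.5] C [ 778.4 -507.3] fit [ 798.1 -557.8] [ 755.3 -579.1   78.9] ext [201. 273.]
side yellow 2899.0 [350.5  32.4] C [  350.4 -1060.6] fit [  391.4 -1344.1] [  379.3 -1258.5   147.7] ext [285. 623.]
side green 313.0 [288.5 150.3] C [ 467.7 -180.2] fit [ 469.8 -213.1] [ 470.6 -214.2   28.8] ext [ 56. 134.]
side blue 101.5 [243.7 135.4] C [ 616.5 -226.3] fit [ 614.5 -219.2] [ 619.6 -231.7   19.1] ext [51. 56.]
side purple 181.0 [274.6 207. ] C [474.1   2.4] fit [473.2   7.3] [474.    1.5  30.7] ext [63. 60.]
```

View pics/topz.png

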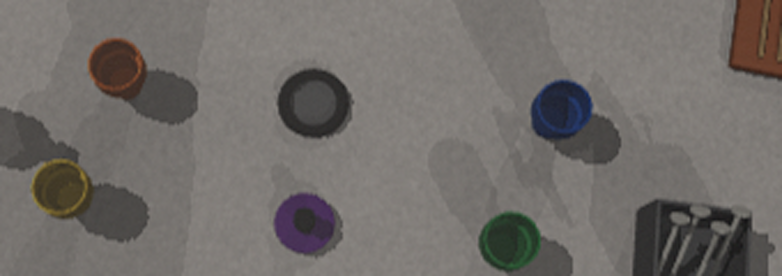

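```bash
cat >> h.py <<'E'
def rim(n,im,c,roi,z,r,m=None,half=True):
    x0,y0,x1,y1=roi;b=blob(im[y0:y1,x0:x1].copy(),c)[:,0,:]+[x0,y0]
    m=m or camera_model(n)
    P=plane(n,b,z,m)[:,:2];C=P.mean(0);u=C-m["extrinsics"][:2,3];u/=np.linalg.norm(u)
    out=P[(P-C)@u>0] if half else P
    return circ(out,r),circ(out)
E
python3 - <<'E'
from h import *
im={n:cv2.imread(f"pics/{n}0.png")[...,::-1].copy() for n in("top","side")}
print("orange top",rim("top",im["top"],"orange",(150,130,210,190),80,30))
for n,c,roi in(("side","orange",(180,220,230,280)),("side","yellow",(235,240,280,300))): print(n,c,rim(n,im[n],c,roi,80,30))
for n,roi in(("top",(240,150,292,200)),("side",(205,185,248,218))):
    x0,y0,x1,y1=roi;g=cv2.cvtColor(im[n][y0:y1,x0:x1],cv2.COLOR_RGB2GRAY)
    mk=(g<55).astype(np.uint8)
    cs,h=cv2.findContours(mk,cv2.RETR_CCOMP,cv2.CHAIN_APPROX_NONE)
    for c,hh in zip(cs,h[0]):
        if len(c)<20: continue
        p=c[:,0,:]+[x0,y0]
        for z in(0,4,14): print(n,hh,len(c),p.mean(0).round(1),z,circ(plane(n,p,z)[:,:2]).round(1))
E
```

```text
orange top (array([613.64470973, 218.50234439]), array([616.04127343, 220.21838162,  27.6042879 ]))
side orange (array([612.84206029, 223.40040736]), array([612.83971511, 223.40731003,  30.00737862]))
side yellow (array([471.86503939, 260.23180053]), array([471.88660117, 259.61841866,  29.41578059]))
top [-1 -1  1 -1] 82 [266.  174.5] 0 [618.6   1.8  39.1]
top [-1 -1  1 -1] 82 [266.  174.5] 4 [617.5   1.7  39. ]
top [-1 -1  1 -1] 82 [266.  174.5] 14 [614.7   1.5  38.6]
top [-1 -1 -1  0] 60 [265.7 174.3] 0 [619.1   1.7  28. ]
top [-1 -1 -1  0] 60 [265.7 174.3] 4 [618.    1.7  27.9]
top [-1 -1 -1  0] 60 [265.7 174.3] 14 [615.3   1.5  27.7]
side [-1 -1  1 -1] 68 [225.9 202.4] 0 [618.1  -2.2  41.1]
side [-1 -1  1 -1] 68 [225.9 202.4] 4 [616.8   1.9  40.9]
side [-1 -1  1 -1] 68 [225.9 202.4] 14 [613.6  12.2  40.5]
side [-1 -1 -1  0] 40 [225.6 201.5] 0 [619.9  -5.   24.2]
side [-1 -1 -1  0] 40 [225.6 201.5] 4 [618.6  -0.9  24.1]
side [-1 -1 -1  0] 40 [225.6 201.5] 14 [615.4   9.4  23.9]
```

Run:
```python
from h import *
from scipy.spatial.transform import Rotation as R
print(R.from_quat(get_obs()["eef_rot"]).as_matrix().round(3))
im=cv2.imread("pics/top0.png")[...,::-1].copy();im2=cv2.imread("pics/side0.png")[...,::-1].copy()
print("cap top",plane("top",[[80,160]],200), "side cap", plane("side",[[202,274]],200),"side base",plane("side",[[208,332]],10))
print(proj("top",[[520,340,0],[520,340,200]]))
print("tub",plane("top",[[430,243]],70))
```

```text
[[-0.     0.433 -0.901]
 [ 0.001 -0.901 -0.433]
 [-1.    -0.001 -0.   ]]
cap top [[548.93424271 411.27350689 200.        ]] side cap [[547.32926475 416.05864938 200.        ]] side base [[544.9876886  426.75353368  10.        ]]
[[134.22362542 196.09515759]
 [109.13770476 176.07661888]]
tub [[ 474.32590873 -412.20937615   70.        ]]
```

```bash
python3 -m handwheel '{"travel":[[0.08,0.16,0],[0.16,0.33,0],[0.24,0.49,0],[0.33,0.66,0],[0.41,0.82,0]],"spin":[0,0,0,0,0],"claw":[1,1,1,1,1]}' 30
python3 -m handwheel '{"travel":[[0.08,0.16,0],[0.16,0.33,0],[0.24,0.49,0],[0.33,0.66,0],[0.41,0.82,0]],"spin":[0,0,0,0,0],"claw":[1,1,1,1,1]}'
python3 -m handwheel '{"travel":[[0.08,0.16,0],[0.16,0.33,0],[0.24,0.49,0],[0.33,0.66,0],[0.41,0.82,0]],"spin":[0,0,0,0,0],"claw":[1,1,1,1,1]}'
python3 -m handwheel '{"travel":[[0,0,0],[0,0,0]],"spin":[0,0],"claw":[1,1]}'
python3 - <<'E'
from h import *
m=camera_model("wrist");im=get_image("wrist");cv2.imwrite("pics/w1.png",im[...,::-1]);np.save("w1.npy",m["extrinsics"])
print(get_obs()["tool_pos"],rim("wrist",im,"orange",(0,0,512,384),80,30,m,False),rim("wrist",im,"orange",(0,0,512,384),80,30,m))
E
```

```text
t: 0.78
tool_pos: [372.6, -270.5, 231.3]
eef_rot: [0.689, 0.157, -0.689, 0.157]
contact_force: [0.9, -0.1, 0.1]
finger_gap: 1.001
t: 1.4
tool_pos: [495.6, -24.3, 231.2]
eef_rot: [-0.689, -0.157, 0.689, -0.157]
contact_force: [0.6, -0.7, -0.4]
finger_gap: 1.0
t: 2.02
tool_pos: [618.4, 221.6, 231.1]
eef_rot: [-0.689, -0.157, 0.69, -0.157]
contact_force: [0.3, -0.4, 0.6]
finger_gap: 0.997
t: 2.28
tool_pos: [617.8, 219.1, 230.9]
eef_rot: [-0.689, -0.157, 0.69, -0.157]
contact_force: [0.9, -0.7, 1.0]
finger_gap: 1.001
[617.83240982 218.72020089 231.26480239] (array([640.81120533, 226.60215599]), array([616.11686569, 230.08016472,  11.53793203])) (array([636.15157629, 236.87053584]), array([609.37965718, 227.04301356,   7.27426157]))
```

View pics/w1.png

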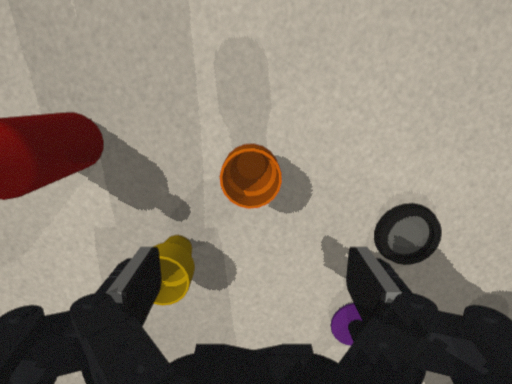

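```bash
cat >> h.py <<'E'
HUE.update(orange=((4,17),120),yellow=((19,33),120))
def wr(im,c,z,r,m,box=None,z2=None):
    mk=mask(im,c);mk=cv2.morphologyEx(mk,cv2.MORPH_CLOSE,np.ones((5,5)))
    if box: k=np.zeros_like(mk);k[box[1]:box[3],box[0]:box[2]]=1;mk*=k
    cs,_=cv2.findContours(mk,cv2.RETR_EXTERNAL,cv2.CHAIN_APPROX_NONE);b=max(cs,key=cv2.contourArea)[:,0,:]
    P=plane("wrist",b,z,m)[:,:2]
    return b.mean(0).round(1),cv2.boundingRect(b),circ(P,r).round(1),circ(P).round(1)
E
python3 - <<'E'
from h import *
m=camera_model("wrist");im=cv2.imread("pics/w1.png")[...,::-1].copy()
print(abs(m["extrinsics"]-np.load("w1.npy")).max())
print(wr(im,"orange",80,30,m))
t=get_obs()["tool_pos"];print("tcp px",proj("wrist",[t,t+[0,0,-151],t+[0,0,-165]],m))
g=cv2.cvtColor(im,cv2.COLOR_RGB2GRAY)[195:270,368:445]
cs,h=cv2.findContours((g<60).astype(np.uint8),cv2.RETR_CCOMP,cv2.CHAIN_APPROX_NONE)
for c,hh in zip(cs,h[0]):
    if len(c)>60:
        p=c[:,0]+[368,195];print(p.mean(0),[ (z,circ(plane("wrist",p,z,m)[:,:2]).round(1)) for z in(0,4,14)])
E
```

```text
0.4796901940318321
(array([250.3, 176.4]), (220, 144, 62, 65), array([615.4, 221.5]), array([615.4, 221.6,  30.2]))
tcp px [[255.13453413 250.51834844]
 [254.16801991 176.35907157]
 [254.12326814 172.92533096]]
[407.20903955 234.02259887] [(0, array([ 6.148e+02, -3.000e-01,  4.170e+01])), (4, array([615.5,   2.4,  41.2])), (14, array([617.4,   9.1,  40.1]))]
[407.81818182 234.05785124] [(0, array([617.9,  -1.2,  25. ])), (4, array([618.6,   1.6,  24.7])), (14, array([620.3,   8.3,  24. ]))]
```

```bash
python3 -m handwheel '{"travel":[[-0.008,0.008,-0.15],[-0.008,0.008,-0.3],[-0.008,0.008,-0.45],[-0.008,0.008,-0.55],[-0.008,0.008,-0.622]],"spin":[0,0,0,0,0],"claw":[1,1,1,1,1]}' 30
python3 -m handwheel '{"travel":[[0,0,0],[0,0,0],[0,0,0],[0,0,0],[0,0,0]],"spin":[0,0,0,0,0],"claw":[0.5,0,-0.2,-0.2,-0.2]}' 30
python3 -m handwheel '{"travel":[[0,0,0],[0,0,0],[0,0,0]],"spin":[0,0,0],"claw":[-0.2,-0.2,-0.2]}' 30
```

```text
t: 2.95
tool_pos: [615.3, 220.8, 43.7]
eef_rot: [-0.689, -0.156, 0.69, -0.157]
contact_force: [0.9, -0.5, 0.2]
finger_gap: 1.001
t: 3.58
tool_pos: [616.0, 222.1, 45.7]
eef_rot: [0.69, 0.157, -0.689, 0.157]
contact_force: [-0.5, -1.0, 7.6]
finger_gap: 0.706
t: 3.95
tool_pos: [616.0, 222.2, 45.7]
eef_rot: [0.69, 0.157, -0.689, 0.157]
contact_force: [-0.4, -0.1, 8.7]
finger_gap: 0.702
```

```bash
python3 -m handwheel '{"travel":[[0,0,0.05],[0,0,0.15],[0,0,0.3],[0,0,0.4],[0,0,0.4]],"spin":[0,0,0,0,0],"claw":[-0.2,-0.2,-0.2,-0.2,-0.2]}' 30
python3 -m handwheel '{"travel":[[0,-0.15,0],[0,-0.3,0],[0,-0.45,0],[0,-0.6,0],[0,-0.66,0]],"spin":[0,0,0,0,0],"claw":[-0.2,-0.2,-0.2,-0.2,-0.2]}' 30
python3 -m handwheel '{"travel":[[0,0,0],[0,0,0],[0,0,0]],"spin":[0,0,0],"claw":[-0.2,-0.2,-0.2]}' 30
python3 - <<'E'
from h import *
m=camera_model("wrist");im=get_image("wrist");cv2.imwrite("pics/w2.png",im[...,::-1]);np.save("w2.npy",m["extrinsics"])
t=get_obs()["tool_pos"];print(t)
for dz in(30,33,36,40): print(dz,wr(im,"orange",t[2]+dz,30,m))
s=get_image("side");cv2.imwrite("pics/s2.png",cv2.resize(s[120:270,140:340,::-1],None,fx=3,fy=3))
E
```

```text
t: 4.58
tool_pos: [616.4, 222.4, 167.8]
eef_rot: [0.691, 0.157, -0.688, 0.157]
contact_force: [-0.0, 0.6, -1.5]
finger_gap: 0.703
t: 5.2
tool_pos: [615.2, 21.2, 164.6]
eef_rot: [-0.689, -0.156, 0.69, -0.156]
contact_force: [0.1, 0.5, -1.2]
finger_gap: 0.701
t: 5.58
tool_pos: [615.5, 25.6, 164.6]
eef_rot: [-0.689, -0.158, 0.689, -0.157]
contact_force: [-0.3, 0.1, -0.7]
finger_gap: 0.704
[615.53005932  25.30225168 164.58815645]
30 (array([253.4, 277.2]), (177, 193, 153, 157), array([614.8,  26.4]), array([616. ,  26.9,  32.4]))
33 (array([253.4, 277.2]), (177, 193, 153, 157), array([616.8,  27.3]), array([617.7,  27.7,  31.6]))
36 (array([253.4, 277.2]), (177, 193, 153, 157), array([619. ,  28.3]), array([619.5,  28.5,  30.7]))
40 (array([253.4, 277.2]), (177, 193, 153, 157), array([622.1,  29.8]), array([621.8,  29.7,  29.6]))
```

View pics/w2.png

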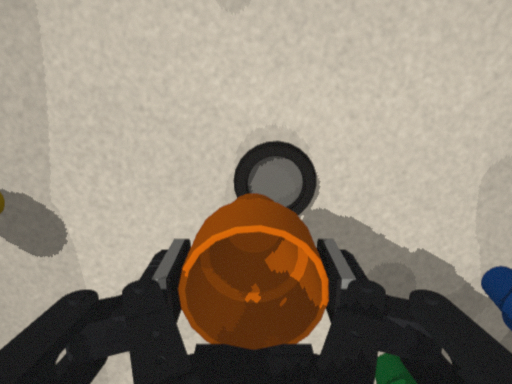

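View pics/s2.png

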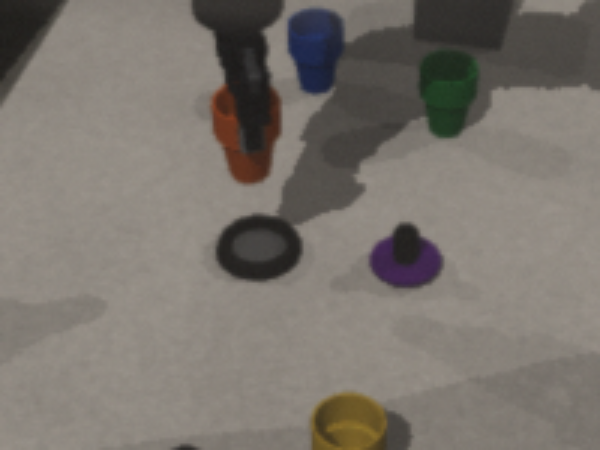

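Run:
```python
from h import *
m=camera_model("wrist");m["extrinsics"]=np.load("w2.npy");im=cv2.imread("pics/w2.png")[...,::-1].copy()
g=cv2.cvtColor(im,cv2.COLOR_RGB2GRAY)
x0,y0,x1,y1=225,135,325,222
a=g[y0:y1,x0:x1];print(a[46,::4])
og=cv2.dilate(mask(im,"orange"),np.ones((5,5)))
mk=((a<65)).astype(np.uint8)
cs,h=cv2.findContours(mk,cv2.RETR_CCOMP,cv2.CHAIN_APPROX_NONE)
for c,hh in zip(cs,h[0]):
    p=c[:,0]+[x0,y0]
    p=p[(og[p[:,1],p[:,0]]==0)&(p[:,1]<200)]
    if len(p)>40: print(hh,len(p),p.mean(0),[(z,circ(plane("wrist",p,z,m)[:,:2]).round(1)) for z in(0,4,14)])
```

```text
[184 176 124  27  35  27  69 104 105 102 107 103 102 104 105 106 105 100
  99  94  23  32  31 121 191]
[-1  7  9 -1] 256 [276.375    166.609375] [(0, array([616.1,   3.4,  39. ])), (4, array([616.9,   4.2,  38.5])), (14, array([619.1,   5.9,  37.1]))]
```

Run:
```python
from h import *
m=camera_model("wrist");m["extrinsics"]=np.load("w2.npy");im=cv2.imread("pics/w2.png")[...,::-1].copy()
g=cv2.cvtColor(im,cv2.COLOR_RGB2GRAY)
# radial edge samples from centre (275,182)
for name,seq in(("inner",range(10,38)),("outer",range(48,30,-1))):
    pts=[]
    for th in np.radians(np.arange(-200,21,5)):
        prev=None
        for r in seq:
            u,v=275+r*np.cos(th),182+r*np.sin(th)
            val=g[int(round(v)),int(round(u))]
            if val<62: pts.append((u,v));break
    pts=np.array(pts)
    for z in(0,2,4,14):
        P=plane("wrist",pts,z,m)[:,:2];c=circ(P);print(name,len(pts),z,c.round(1),np.abs(np.hypot(*(P-c[:2]).T)-c[2]).mean().round(2))
```

```text
inner 45 0 [615.4   2.2  27.5] 0.62
inner 45 2 [615.9   2.6  27.3] 0.62
inner 45 4 [616.3   2.9  27.1] 0.62
inner 45 14 [618.4   4.8  26.2] 0.6
outer 45 0 [615.8   3.2  40.2] 0.4
outer 45 2 [616.3   3.6  39.9] 0.39
outer 45 4 [616.7   3.9  39.7] 0.39
outer 45 14 [618.8   5.7  38.4] 0.38
```

```bash
python3 -m handwheel '{"travel":[[0.003,-0.04,0],[0.003,-0.075,-0.05],[0.003,-0.075,-0.18],[0.003,-0.075,-0.28],[0.003,-0.075,-0.34]],"spin":[0,0,0,0,0],"claw":[-0.2,-0.2,-0.2,-0.2,-0.2]}' 30
python3 -m handwheel '{"travel":[[0,0,-0.02],[0,0,-0.035],[0,0,-0.045],[0,0,-0.047],[0,0,-0.047]],"spin":[0,0,0,0,0],"claw":[-0.2,-0.2,-0.2,-0.2,-0.2]}' 30
```

```text
t: 6.3
tool_pos: [615.7, 0.8, 60.6]
eef_rot: [-0.689, -0.157, 0.69, -0.157]
contact_force: [1.1, 1.4, -0.4]
finger_gap: 0.701
t: 6.92
tool_pos: [617.0, 1.6, 49.7]
eef_rot: [0.69, 0.157, -0.689, 0.157]
contact_force: [-2.5, -0.4, 7.6]
finger_gap: 0.7
```

Seated (7.6 N at the expected height). Open, rise and look.

```bash
python3 -m handwheel '{"travel":[[0,0,0],[0,0,0],[0,0,0],[0,0,0],[0,0,0.05]],"spin":[0,0,0,0,0],"claw":[0.6,1,1,1,1]}' 30
python3 -m handwheel '{"travel":[[0,0,0.15],[0,0,0.35],[0,0,0.55],[0,0,0.6],[0,0,0.6]],"spin":[0,0,0,0,0],"claw":[1,1,1,1,1]}' 30
python3 - <<'E'
from h import *
m=camera_model("wrist");im=get_image("wrist");cv2.imwrite("pics/w3.png",im[...,::-1]);np.save("w3.npy",m["extrinsics"])
t=get_obs()["tool_pos"];print(t)
for z in(80,84): print(z,wr(im,"orange",z,30,m))
s=get_image("side");cv2.imwrite("pics/s3.png",cv2.resize(s[120:270,140:340,::-1],None,fx=3,fy=3))
E
```

```text
t: 7.55
tool_pos: [616.0, 1.6, 63.4]
eef_rot: [-0.689, -0.157, 0.69, -0.157]
contact_force: [0.1, 0.6, 0.4]
finger_gap: 1.0
t: 8.18
tool_pos: [616.7, 1.6, 245.2]
eef_rot: [0.69, 0.157, -0.689, 0.157]
contact_force: [-0.3, -0.1, -1.4]
finger_gap: 0.999
[616.28047717   1.61228674 243.80874373]
80 (array([253.4, 172.5]), (223, 141, 61, 63), array([616.2,   2.2]), array([616.2,   2.3,  30.8]))
84 (array([253.4, 172.5]), (223, 141, 61, 63), array([617. ,   2.7]), array([617.1,   2.7,  30.4]))
```

View pics/w3.png

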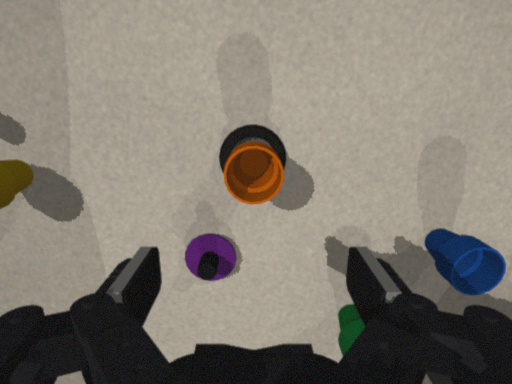

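View pics/s3.png

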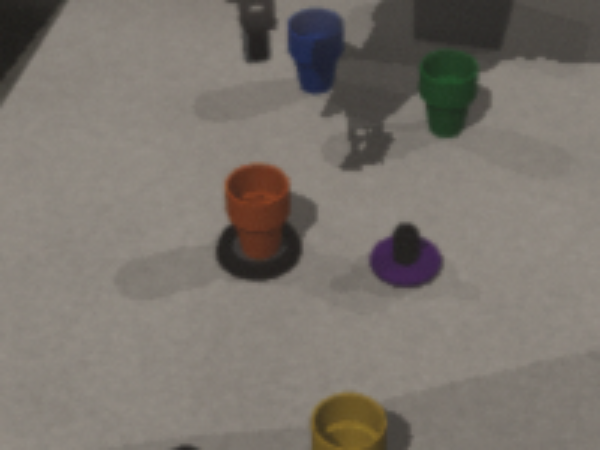

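```bash
python3 -m handwheel '{"travel":[[-0.1,-0.15,0],[-0.2,-0.3,0],[-0.3,-0.45,0],[-0.4,-0.6,0],[-0.48,-0.742,-0.02]],"spin":[0,0,0,0,0],"claw":[1,1,1,1,1]}' 30
python3 -m handwheel '{"travel":[[0,0,0],[0,0,0],[0,0,0]],"spin":[0,0,0],"claw":[1,1,1]}' 30
python3 - <<'E'
from h import *
m=camera_model("wrist");im=get_image("wrist");cv2.imwrite("pics/w4.png",im[...,::-1])
print(get_obs()["tool_pos"],wr(im,"green",80,30,m))
E
```

```text
t: 8.9
tool_pos: [471.0, -222.3, 237.0]
eef_rot: [-0.689, -0.157, 0.69, -0.157]
contact_force: [1.6, -0.2, 0.2]
finger_gap: 1.001
t: 9.28
tool_pos: [472.9, -220.0, 237.3]
eef_rot: [-0.689, -0.158, 0.689, -0.157]
contact_force: [0.5, 0.2, -0.7]
finger_gap: 0.999
[ 472.89317408 -220.05111109  237.35680557] (array([255.2, 173.6]), (225, 142, 62, 63), array([ 473.8, -220.6]), array([ 473.8, -220.6,   29.8]))
```

View pics/w4.png

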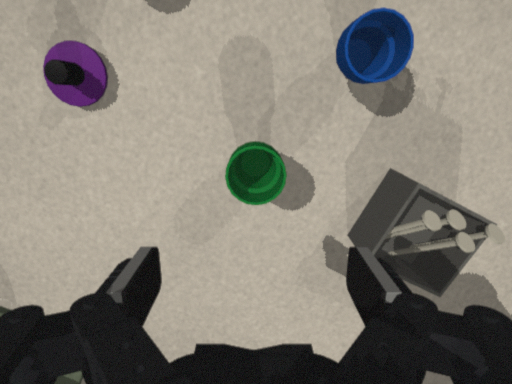

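```bash
python3 -m handwheel '{"travel":[[0.003,-0.002,-0.15],[0.003,-0.002,-0.3],[0.003,-0.002,-0.45],[0.003,-0.002,-0.58],[0.003,-0.002,-0.644]],"spin":[0,0,0,0,0],"claw":[1,1,1,1,1]}' 30
python3 -m handwheel '{"travel":[[0,0,0],[0,0,0],[0,0,0],[0,0,0],[0,0,0]],"spin":[0,0,0,0,0],"claw":[0.5,0,-0.2,-0.2,-0.2]}' 30
python3 -m handwheel '{"travel":[[0,0,0],[0,0,0],[0,0,0]],"spin":[0,0,0],"claw":[-0.2,-0.2,-0.2]}' 30
python3 -m handwheel '{"travel":[[0,0,0.05],[0,0,0.15],[0,0,0.3],[0,0,0.45],[0,0,0.5]],"spin":[0,0,0,0,0],"claw":[-0.2,-0.2,-0.2,-0.2,-0.2]}' 30
python3 -m handwheel '{"travel":[[0,0,0],[0,0,0]],"spin":[0,0],"claw":[-0.2,-0.2]}' 30
```

```text
t: 9.95
tool_pos: [473.1, -220.6, 42.4]
eef_rot: [-0.689, -0.158, 0.69, -0.157]
contact_force: [1.3, 0.2, -0.2]
finger_gap: 1.005
t: 10.58
tool_pos: [473.6, -221.7, 44.8]
eef_rot: [0.69, 0.157, -0.689, 0.157]
contact_force: [-0.2, 0.4, 7.2]
finger_gap: 0.706
t: 10.95
tool_pos: [473.7, -221.7, 44.8]
eef_rot: [0.69, 0.157, -0.689, 0.157]
contact_force: [-0.1, 0.6, 8.0]
finger_gap: 0.706
t: 11.58
tool_pos: [473.8, -221.8, 197.7]
eef_rot: [0.691, 0.156, -0.688, 0.158]
contact_force: [-0.5, 0.8, -0.4]
finger_gap: 0.703
t: 11.82
tool_pos: [473.0, -221.4, 193.9]
eef_rot: [-0.689, -0.157, 0.69, -0.157]
contact_force: [0.1, -0.2, -0.4]
finger_gap: 0.704
```

```bash
python3 -m handwheel '{"travel":[[0.1,0.15,0],[0.2,0.3,0],[0.3,0.45,0],[0.4,0.62,0],[0.48,0.747,0]],"spin":[0,0,0,0,0],"claw":[-0.2,-0.2,-0.2,-0.2,-0.2]}' 30
python3 -m handwheel '{"travel":[[0,0,0],[0,0,0],[0,0,0]],"spin":[0,0,0],"claw":[-0.2,-0.2,-0.2]}' 30
python3 - <<'E'
from h import *
m=camera_model("wrist");im=get_image("wrist");cv2.imwrite("pics/w5.png",im[...,::-1])
print(get_obs()["tool_pos"])
s=get_image("side");cv2.imwrite("pics/s5.png",cv2.resize(s[120:270,140:340,::-1],None,fx=3,fy=3))
E
```

```text
t: 12.45
tool_pos: [617.8, 5.1, 193.2]
eef_rot: [-0.689, -0.158, 0.69, -0.157]
contact_force: [0.0, -2.1, -0.3]
finger_gap: 0.707
t: 12.82
tool_pos: [617.0, 1.4, 194.2]
eef_rot: [-0.689, -0.156, 0.69, -0.157]
contact_force: [-0.1, -0.9, -0.5]
finger_gap: 0.707
[617.07380239   1.56996579 194.28559966]
```

View pics/w5.png

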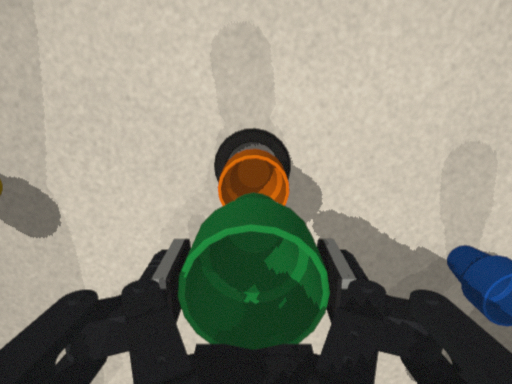

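View pics/s5.png

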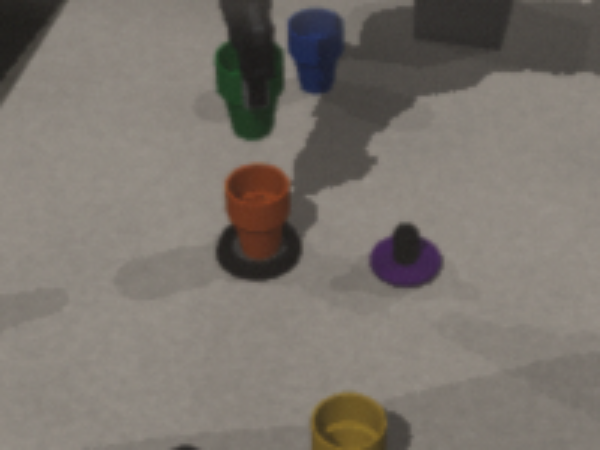

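```bash
python3 -m handwheel '{"travel":[[0,0.002,-0.08],[0,0.002,-0.18],[0,0.002,-0.27],[0,0.002,-0.32],[0,0.002,-0.33]],"spin":[0,0,0,0,0],"claw":[-0.2,-0.2,-0.2,-0.2,-0.2]}' 30
python3 -m handwheel '{"travel":[[0,0,-0.015],[0,0,-0.027],[0,0,-0.036],[0,0,-0.04],[0,0,-0.04]],"spin":[0,0,0,0,0],"claw":[-0.2,-0.2,-0.2,-0.2,-0.2]}' 30
```

```text
t: 13.55
tool_pos: [617.2, 2.9, 95.0]
eef_rot: [-0.689, -0.157, 0.69, -0.157]
contact_force: [-0.3, -0.7, 0.1]
finger_gap: 0.704
t: 14.18
tool_pos: [617.4, 3.1, 83.4]
eef_rot: [0.689, 0.157, -0.689, 0.157]
contact_force: [1.0, -0.4, -0.5]
finger_gap: 0.706
```

```bash
python3 -m handwheel '{"travel":[[0,0,-0.005],[0,0,-0.01],[0,0,-0.01]],"spin":[0,0,0],"claw":[-0.2,-0.2,-0.2]}' 30
```

```text
t: 14.55
tool_pos: [618.2, 3.3, 82.1]
eef_rot: [0.69, 0.157, -0.689, 0.157]
contact_force: [-4.7, 1.3, 25.2]
finger_gap: 0.704
```

```bash
python3 -m handwheel '{"travel":[[0,0,0.005],[0,0,0.005],[0,0,0.005],[0,0,0.005],[0,0,0.005]],"spin":[0,0,0,0,0],"claw":[-0.2,0.4,1,1,1]}' 30
python3 -m handwheel '{"travel":[[0,0,0.05],[0,0,0.15],[0,0,0.3],[0,0,0.45],[0,0,0.55]],"spin":[0,0,0,0,0],"claw":[1,1,1,1,1]}' 30
python3 -m handwheel '{"travel":[[0,0,0]],"spin":[0],"claw":[1]}' 30
python3 - <<'E'
from h import *
m=camera_model("wrist");im=get_image("wrist");cv2.imwrite("pics/w6.png",im[...,::-1])
print(get_obs()["tool_pos"],wr(im,"green",117.5,30,m))
s=get_image("side");cv2.imwrite("pics/s6.png",cv2.resize(s[120:270,140:340,::-1],None,fx=3,fy=3))
E
```

```text
t: 15.18
tool_pos: [617.3, 3.2, 81.7]
eef_rot: [-0.689, -0.157, 0.69, -0.157]
contact_force: [0.1, 0.2, -0.5]
finger_gap: 1.003
t: 15.8
tool_pos: [617.6, 3.1, 250.1]
eef_rot: [0.69, 0.157, -0.689, 0.157]
contact_force: [-0.1, -0.2, 0.4]
finger_gap: 1.003
t: 15.92
tool_pos: [618.0, 3.1, 249.9]
eef_rot: [0.691, 0.157, -0.688, 0.157]
contact_force: [-0.2, -0.2, -0.8]
finger_gap: 1.0
[617.47468538   3.11412154 248.16328862] (array([253.2, 181.2]), (221, 147, 66, 69), array([617.4,   3.5]), array([617.4,   3.5,  30.1]))
```

View pics/w6.png

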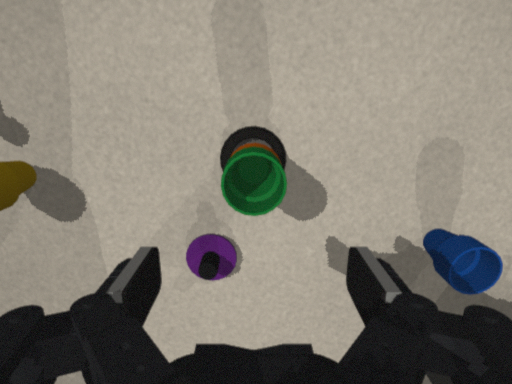

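View pics/s6.png

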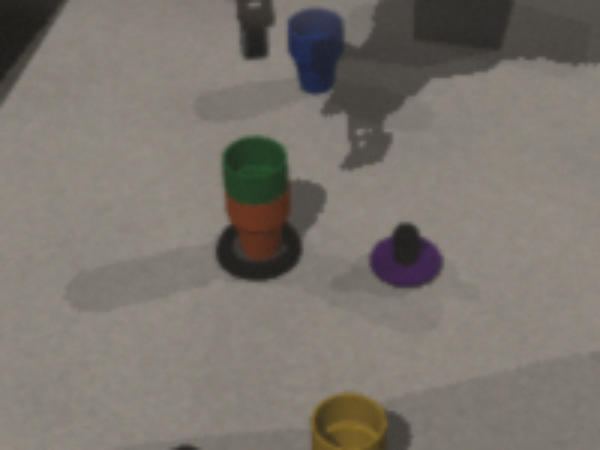

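```bash
python3 -m handwheel '{"travel":[[-0.1,0.17,0],[-0.2,0.34,0],[-0.3,0.51,0],[-0.4,0.68,0],[-0.482,0.848,-0.03]],"spin":[0,0,0,0,0],"claw":[1,1,1,1,1]}' 30
python3 -m handwheel '{"travel":[[0,0,0],[0,0,0],[0,0,0]],"spin":[0,0,0],"claw":[1,1,1]}' 30
python3 - <<'E'
from h import *
m=camera_model("wrist");im=get_image("wrist");cv2.imwrite("pics/w7.png",im[...,::-1])
print(get_obs()["tool_pos"],wr(im,"yellow",80,30,m))
E
```

```text
t: 16.65
tool_pos: [471.4, 259.0, 237.7]
eef_rot: [-0.689, -0.157, 0.69, -0.157]
contact_force: [0.5, 0.4, -1.3]
finger_gap: 0.996
t: 17.02
tool_pos: [473.3, 256.4, 237.8]
eef_rot: [-0.69, -0.156, 0.69, -0.157]
contact_force: [-0.6, -0.1, -0.0]
finger_gap: 1.004
[473.25233223 256.51289525 237.81059324] (array([251.8, 172. ]), (222, 140, 61, 64), array([473.9, 259.2]), array([473.9, 259.2,  30. ]))
```

View pics/w7.png

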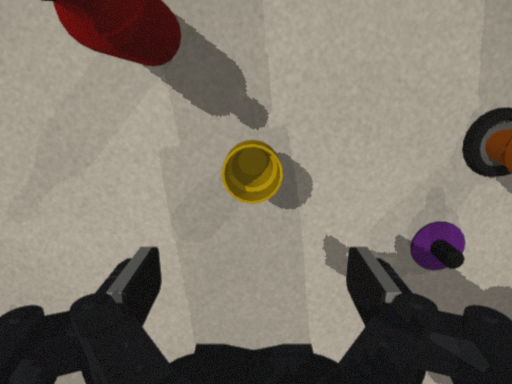

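```bash
python3 -m handwheel '{"travel":[[0.002,0.009,-0.15],[0.002,0.009,-0.3],[0.002,0.009,-0.45],[0.002,0.009,-0.58],[0.002,0.009,-0.646]],"spin":[0,0,0,0,0],"claw":[1,1,1,1,1]}' 30
python3 -m handwheel '{"travel":[[0,0,0],[0,0,0],[0,0,0],[0,0,0],[0,0,0]],"spin":[0,0,0,0,0],"claw":[0.5,0,-0.2,-0.2,-0.2]}' 30
python3 -m handwheel '{"travel":[[0,0,0],[0,0,0],[0,0,0]],"spin":[0,0,0],"claw":[-0.2,-0.2,-0.2]}' 30
python3 -m handwheel '{"travel":[[0,0,0.05],[0,0,0.15],[0,0,0.3],[0,0,0.45],[0,0,0.6]],"spin":[0,0,0,0,0],"claw":[-0.2,-0.2,-0.2,-0.2,-0.2]}' 30
python3 -m handwheel '{"travel":[[0,0,0],[0,0,0]],"spin":[0,0],"claw":[-0.2,-0.2]}' 30
```

```text
t: 17.7
tool_pos: [473.2, 259.1, 42.2]
eef_rot: [-0.689, -0.156, 0.69, -0.157]
contact_force: [0.5, 0.3, 0.4]
finger_gap: 0.999
t: 18.32
tool_pos: [473.7, 260.4, 44.6]
eef_rot: [0.69, 0.157, -0.689, 0.157]
contact_force: [0.4, -1.4, 7.6]
finger_gap: 0.703
t: 18.7
tool_pos: [473.7, 260.4, 44.6]
eef_rot: [0.69, 0.157, -0.689, 0.157]
contact_force: [0.3, -0.8, 6.5]
finger_gap: 0.706
t: 19.32
tool_pos: [473.0, 260.0, 226.6]
eef_rot: [0.69, 0.157, -0.689, 0.157]
contact_force: [0.6, 0.5, -0.4]
finger_gap: 0.708
t: 19.58
tool_pos: [473.0, 260.1, 224.1]
eef_rot: [-0.689, -0.157, 0.69, -0.157]
contact_force: [-0.4, 0.7, -0.7]
finger_gap: 0.706
```

```bash
python3 -m handwheel '{"travel":[[0.1,-0.17,0],[0.2,-0.34,0],[0.3,-0.51,0],[0.4,-0.69,0],[0.482,-0.856,0]],"spin":[0,0,0,0,0],"claw":[-0.2,-0.2,-0.2,-0.2,-0.2]}' 30
python3 -m handwheel '{"travel":[[0,0,0],[0,0,0],[0,0,0]],"spin":[0,0,0],"claw":[-0.2,-0.2,-0.2]}' 30
python3 - <<'E'
from h import *
im=get_image("wrist");cv2.imwrite("pics/w8.png",im[...,::-1])
print(get_obs()["tool_pos"])
E
```

```text
t: 20.2
tool_pos: [618.3, 1.3, 223.0]
eef_rot: [-0.689, -0.157, 0.69, -0.157]
contact_force: [0.6, 0.9, -1.6]
finger_gap: 0.707
t: 20.58
tool_pos: [617.6, 4.6, 223.8]
eef_rot: [-0.689, -0.158, 0.69, -0.157]
contact_force: [0.5, 1.1, -0.7]
finger_gap: 0.705
[617.66307169   4.52417532 223.95094856]
```

View pics/w8.png

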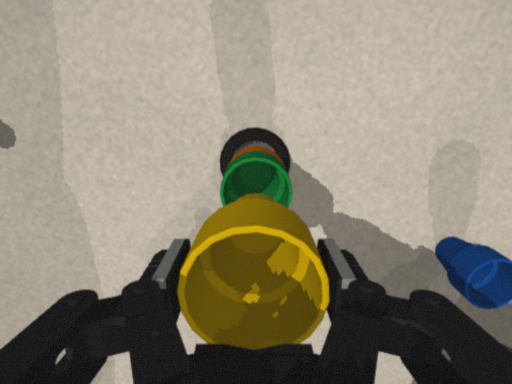

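```bash
python3 -m handwheel '{"travel":[[0,-0.003,-0.08],[0,-0.003,-0.18],[0,-0.003,-0.27],[0,-0.003,-0.31],[0,-0.003,-0.32]],"spin":[0,0,0,0,0],"claw":[-0.2,-0.2,-0.2,-0.2,-0.2]}' 30
python3 -m handwheel '{"travel":[[0,0,-0.015],[0,0,-0.027],[0,0,-0.036],[0,0,-0.04],[0,0,-0.04]],"spin":[0,0,0,0,0],"claw":[-0.2,-0.2,-0.2,-0.2,-0.2]}' 30
```

```text
t: 21.25
tool_pos: [617.9, 2.9, 128.0]
eef_rot: [-0.689, -0.157, 0.69, -0.157]
contact_force: [0.7, -0.6, -0.2]
finger_gap: 0.703
t: 21.88
tool_pos: [618.1, 2.6, 116.2]
eef_rot: [0.69, 0.157, -0.689, 0.157]
contact_force: [0.4, 0.3, 0.5]
finger_gap: 0.703
```

```bash
python3 -m handwheel '{"travel":[[0,0,-0.005],[0,0,-0.008],[0,0,-0.008]],"spin":[0,0,0],"claw":[-0.2,-0.2,-0.2]}' 30
```

```text
t: 22.25
tool_pos: [618.9, 3.2, 115.4]
eef_rot: [0.691, 0.157, -0.688, 0.157]
contact_force: [-4.5, 3.3, 24.7]
finger_gap: 0.703
```

```bash
python3 -m handwheel '{"travel":[[0,0,0.005],[0,0,0.005],[0,0,0.005],[0,0,0.005],[0,0,0.005]],"spin":[0,0,0,0,0],"claw":[-0.2,0.4,1,1,1]}' 30
python3 -m handwheel '{"travel":[[0,0,0.05],[0,0,0.15],[0,0,0.3],[0,0,0.45],[0,0,0.55]],"spin":[0,0,0,0,0],"claw":[1,1,1,1,1]}' 30
python3 -m handwheel '{"travel":[[0,0,0]],"spin":[0],"claw":[1]}' 30
python3 - <<'E'
from h import *
m=camera_model("wrist");im=get_image("wrist");cv2.imwrite("pics/w9.png",im[...,::-1])
print(get_obs()["tool_pos"],wr(im,"yellow",151,30,m,(180,100,340,300)))
s=get_image("side");cv2.imwrite("pics/s9.png",cv2.resize(s[120:270,140:340,::-1],None,fx=3,fy=3))
E
```

```text
t: 22.88
tool_pos: [617.9, 2.5, 115.0]
eef_rot: [-0.689, -0.157, 0.69, -0.157]
contact_force: [-0.0, 0.3, 0.7]
finger_gap: 0.998
t: 23.5
tool_pos: [618.1, 2.5, 283.4]
eef_rot: [0.69, 0.157, -0.689, 0.157]
contact_force: [-0.6, -1.5, 0.1]
finger_gap: 1.0
t: 23.62
tool_pos: [618.6, 2.4, 283.2]
eef_rot: [0.691, 0.157, -0.688, 0.157]
contact_force: [-0.2, 0.7, 0.1]
finger_gap: 0.996
[618.03691912   2.48271479 281.39640225] (array([252.8, 179.1]), (220, 142, 67, 74), array([618.3,   3.2]), array([619. ,   3.5,  31.1]))
```

View pics/w9.png

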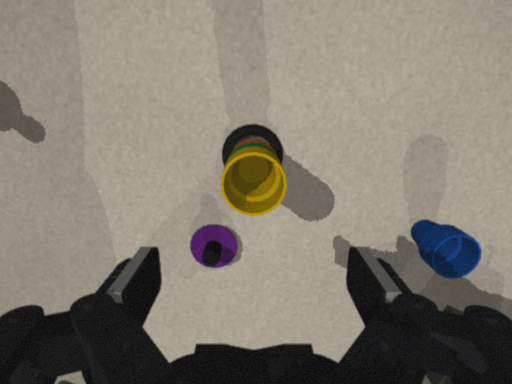

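View pics/s9.png

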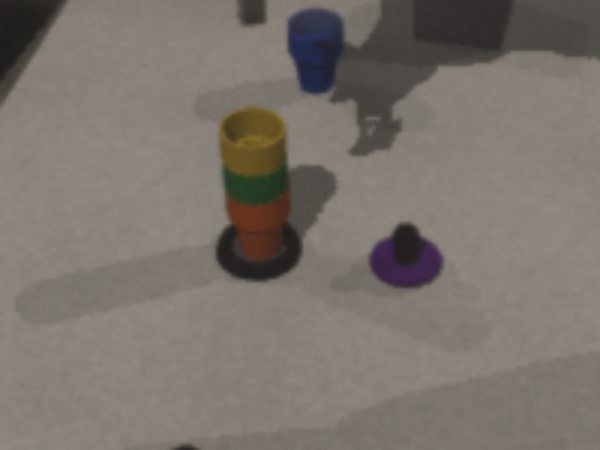

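```bash
python3 -m handwheel '{"travel":[[-0.1,0,0],[-0.2,0,0],[-0.3,-0.01,-0.05],[-0.4,-0.012,-0.1],[-0.477,-0.012,-0.137]],"spin":[0.2,0.4,0.6,0.8,1],"claw":[1,1,1,1,1]}' 30
python3 -m handwheel '{"travel":[[0,0,0],[0,0,0],[0,0,0]],"spin":[0,0,0],"claw":[0.5,0.2,0.2]}' 30
python3 - <<'E'
from h import *
m=camera_model("wrist");im=get_image("wrist");cv2.imwrite("pics/w10.png",im[...,::-1]);np.save("w10.npy",m["extrinsics"])
print(get_obs()["tool_pos"],get_obs()["joint_pos"].round(2),wr(im,"purple",14,34,m),wr(im,"purple",11,34,m))
E
```

```text
t: 24.35
tool_pos: [473.2, -1.1, 238.2]
eef_rot: [-0.575, -0.411, 0.576, -0.41]
contact_force: [1.4, -0.0, -0.6]
finger_gap: 1.001
t: 24.72
tool_pos: [475.3, -1.0, 239.1]
eef_rot: [0.577, 0.409, -0.577, 0.409]
contact_force: [0.3, 0.3, 0.4]
finger_gap: 0.598
[475.24817353  -1.00406798 239.04828553] [ 0.02  0.55 -0.14  1.82  0.11  0.78 -0.52] (array([253.8, 162.2]), (226, 135, 57, 55), array([474.7,  -2.3]), array([474.7,  -2.2,  32.6])) (array([253.8, 162.2]), (226, 135, 57, 55), array([474.5,  -2.8]), array([474.5,  -2.8,  32.9]))
```

View pics/w10.png

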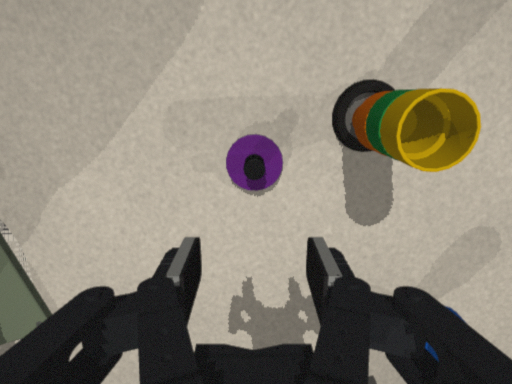

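```bash
python3 -m handwheel '{"travel":[[-0.002,-0.004,-0.18],[-0.002,-0.004,-0.36],[-0.002,-0.004,-0.53],[-0.002,-0.004,-0.67],[-0.002,-0.004,-0.73]],"spin":[0,0,0,0,0],"claw":[0.2,0.2,0.2,0.2,0.2]}' 30
python3 -m handwheel '{"travel":[[0,0,0],[0,0,0],[0,0,0],[0,0,0],[0,0,0]],"spin":[0,0,0,0,0],"claw":[0,-0.3,-0.8,-0.9,-0.9]}' 30
python3 -m handwheel '{"travel":[[0,0,0],[0,0,0],[0,0,0]],"spin":[0,0,0],"claw":[-0.9,-0.9,-0.9]}' 30
python3 -m handwheel '{"travel":[[0,0,0.05],[0,0,0.2],[0,0,0.4],[0,0,0.6],[0,0,0.7]],"spin":[0,0,0,0,0],"claw":[-0.9,-0.9,-0.9,-0.9,-0.9]}' 30
python3 -m handwheel '{"travel":[[0,0,0],[0,0,0]],"spin":[0,0],"claw":[-0.9,-0.9]}' 30
python3 - <<'E'
from h import *
m=camera_model("wrist");im=get_image("wrist");cv2.imwrite("pics/w11.png",im[...,::-1]);np.save("w11.npy",m["extrinsics"])
t=get_obs()["tool_pos"];print(t,wr(im,"purple",t[2]-6,34,m),wr(im,"yellow",151,30,m))
s=get_image("side");cv2.imwrite("pics/s11.png",cv2.resize(s[120:270,140:340,::-1],None,fx=3,fy=3))
E
```

```text
t: 25.4
tool_pos: [473.7, -2.2, 17.9]
eef_rot: [-0.576, -0.409, 0.578, -0.408]
contact_force: [-0.2, -0.3, 1.1]
finger_gap: 0.602
t: 26.02
tool_pos: [474.8, -2.3, 21.1]
eef_rot: [0.577, 0.409, -0.576, 0.409]
contact_force: [-1.6, 0.4, 9.4]
finger_gap: 0.269
t: 26.4
tool_pos: [474.8, -2.3, 21.1]
eef_rot: [0.577, 0.409, -0.576, 0.409]
contact_force: [-0.9, -0.3, 8.8]
finger_gap: 0.271
t: 27.02
tool_pos: [474.4, -2.4, 234.2]
eef_rot: [0.578, 0.408, -0.576, 0.41]
contact_force: [0.3, -0.3, -2.0]
finger_gap: 0.272
t: 27.28
tool_pos: [473.8, -2.4, 230.0]
eef_rot: [-0.577, -0.409, 0.577, -0.409]
contact_force: [-0.9, 0.5, -2.0]
finger_gap: 0.267
[473.79637642  -2.327624   229.62192012] (array([253.6, 224.1]), (189, 182, 129, 80), array([472.5,  -3.3]), array([474.4,   2.2,  29.6])) (array([439. , 126.8]), (386, 86, 106, 87), array([612.2,   4.1]), array([610.8,   4.7,  33. ]))
```

View pics/w11.png

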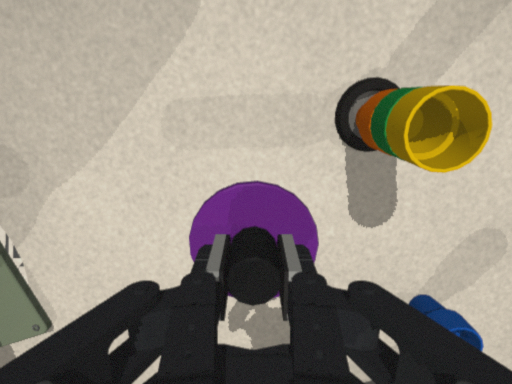

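View pics/s11.png

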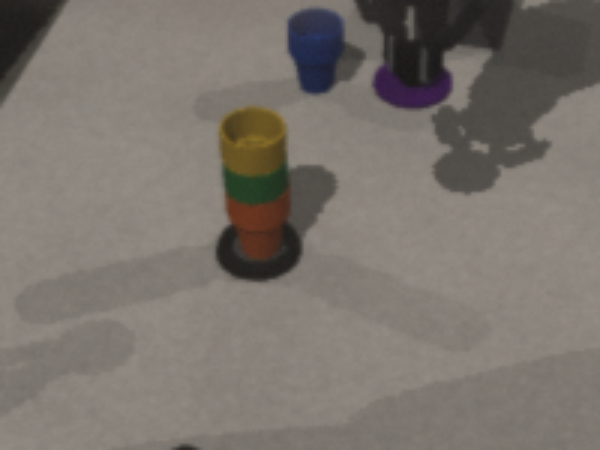

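```bash
python3 -m handwheel '{"travel":[[0.1,0.004,0],[0.2,0.008,0],[0.3,0.012,0],[0.4,0.016,0],[0.48,0.018,0]],"spin":[0,0,0,0,0],"claw":[-0.9,-0.9,-0.9,-0.9,-0.9]}' 30
python3 -m handwheel '{"travel":[[0,0,0],[0,0,0],[0,0,0]],"spin":[0,0,0],"claw":[-0.9,-0.9,-0.9]}' 30
python3 - <<'E'
from h import *
im=get_image("wrist");cv2.imwrite("pics/w12.png",im[...,::-1])
print(get_obs()["tool_pos"])
s=get_image("side");cv2.imwrite("pics/s12.png",cv2.resize(s[120:270,140:340,::-1],None,fx=3,fy=3))
E
```

```text
t: 28.0
tool_pos: [618.9, 3.3, 228.9]
eef_rot: [-0.576, -0.409, 0.577, -0.409]
contact_force: [-0.6, -0.3, -0.9]
finger_gap: 0.271
t: 28.38
tool_pos: [617.8, 3.1, 230.1]
eef_rot: [-0.577, -0.409, 0.577, -0.409]
contact_force: [-0.4, -0.2, -0.0]
finger_gap: 0.272
[617.88979914   3.07881586 230.15686335]
```

View pics/s12.png

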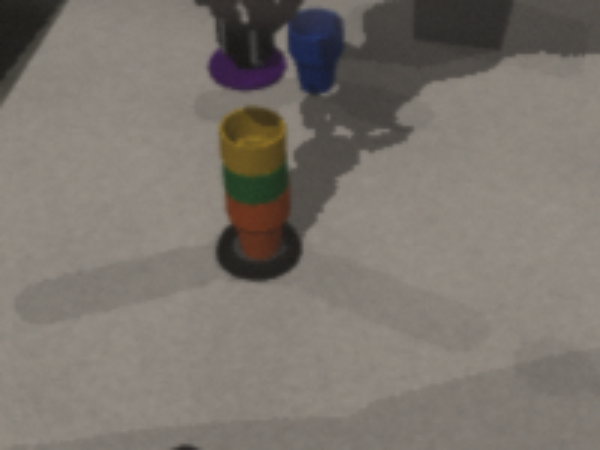

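View pics/w12.png

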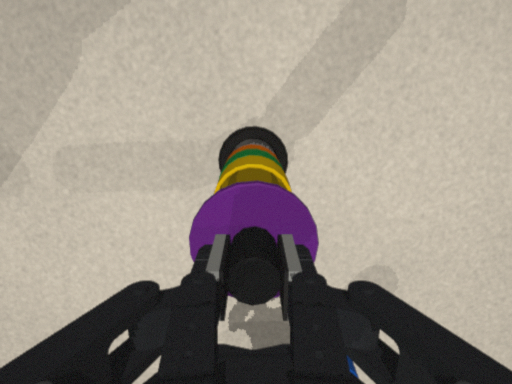

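Aligned in both views (lid axis at column 254, stack at 254). Descend 54 mm, then in small steps.

```bash
python3 -m handwheel '{"travel":[[0,0,-0.05],[0,0,-0.1],[0,0,-0.14],[0,0,-0.17],[0,0,-0.18]],"spin":[0,0,0,0,0],"claw":[-0.9,-0.9,-0.9,-0.9,-0.9]}' 30
python3 -m handwheel '{"travel":[[0,0,-0.01],[0,0,-0.02],[0,0,-0.03],[0,0,-0.035],[0,0,-0.035]],"spin":[0,0,0,0,0],"claw":[-0.9,-0.9,-0.9,-0.9,-0.9]}' 30
```

```text
t: 29.1
tool_pos: [618.1, 3.1, 175.4]
eef_rot: [-0.577, -0.409, 0.577, -0.409]
contact_force: [-0.1, -0.3, -0.9]
finger_gap: 0.27
t: 29.72
tool_pos: [618.2, 3.1, 165.6]
eef_rot: [-0.577, -0.409, 0.577, -0.409]
contact_force: [0.2, -1.2, -1.4]
finger_gap: 0.269
```

```bash
python3 -m handwheel '{"travel":[[0,0,-0.004],[0,0,-0.007],[0,0,-0.007]],"spin":[0,0,0],"claw":[-0.9,-0.9,-0.9]}' 30
```

```text
t: 30.1
tool_pos: [618.9, 3.2, 164.2]
eef_rot: [0.577, 0.409, -0.576, 0.409]
contact_force: [0.1, 0.1, 7.9]
finger_gap: 0.268
```

```bash
python3 -m handwheel '{"travel":[[0,0,0],[0,0,0],[0,0,0],[0,0,0],[0,0,0]],"spin":[0,0,0,0,0],"claw":[-0.3,0,0.2,0.2,0.2]}' 30
python3 -m handwheel '{"travel":[[0,0,0.05],[0,0,0.15],[0,0,0.3],[0,0,0.45],[0,0,0.5]],"spin":[0,0,0,0,0],"claw":[0.2,0.2,0.2,0.2,0.2]}' 30
python3 -m handwheel '{"travel":[[0,0,0],[0,0,0]],"spin":[0,0],"claw":[0.2,0.2]}' 30
python3 - <<'E'
from h import *
m=camera_model("wrist");im=get_image("wrist");cv2.imwrite("pics/w13.png",im[...,::-1])
print(get_obs()["tool_pos"],wr(im,"purple",157,34,m))
s=get_image("side");cv2.imwrite("pics/s13.png",cv2.resize(s[120:270,140:340,::-1],None,fx=3,fy=3))
t=get_image("top");cv2.imwrite("pics/t13.png",t[...,::-1])
E
```

```text
t: 30.72
tool_pos: [618.2, 3.1, 163.4]
eef_rot: [-0.577, -0.409, 0.577, -0.409]
contact_force: [0.3, -0.3, 0.9]
finger_gap: 0.596
t: 31.35
tool_pos: [618.7, 3.2, 317.2]
eef_rot: [0.578, 0.408, -0.576, 0.41]
contact_force: [-0.2, -0.2, -0.6]
finger_gap: 0.598
t: 31.6
tool_pos: [618.0, 3.1, 312.9]
eef_rot: [-0.577, -0.409, 0.577, -0.409]
contact_force: [0.7, 0.3, -0.3]
finger_gap: 0.6
[617.96115286   3.08650198 312.76450763] (array([253.8, 174. ]), (220, 141, 69, 68), array([617.6,   3.8]), array([617.6,   3.8,  32.9]))
```

View pics/s13.png

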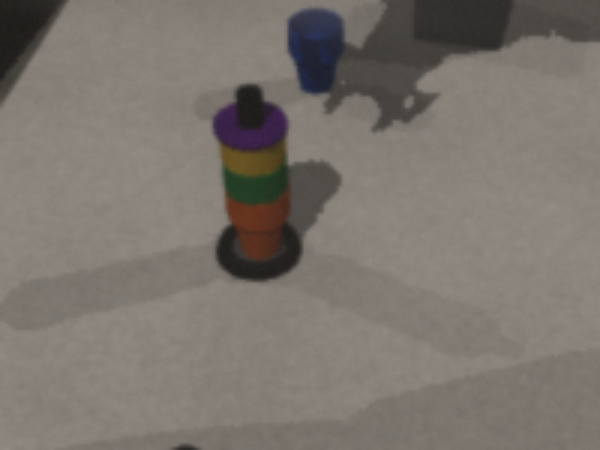

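View pics/w13.png

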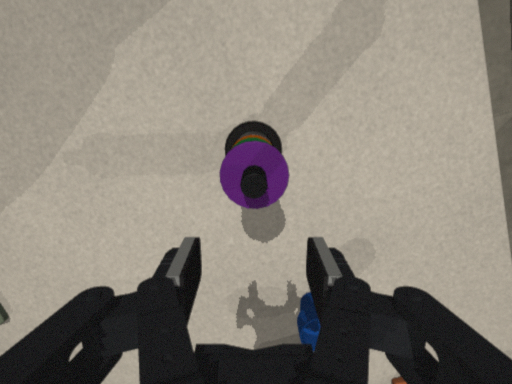

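The side and wrist views show the lid flat on the stack, centred at (617.6, 3.8), with the gripper well clear.

```bash
python3 -c "
from rig import job_done;print(job_done())"
```

```text
the job is handed in; nothing more can be done
None
```

The job is handed in at about 32 s. The orange cup stands in the dock, the green is nested in it, the yellow in the green, and the purple lid closes the yellow.

- **Seating:** Every part met firm contact at about its expected height. The cups touched with the tool at 49.7, 82.1 and 115.4 mm, and the lid at 164.2 mm.
- **Alignment:** The rim and lid centres in the wrist camera agree to about 1.5 mm: orange (617.0, 2.7), green (617.4, 3.5), yellow (618.3, 3.2), lid (617.6, 3.8). The last side view shows the stack upright with even bands.
- **Less certain readings:**
  - The yellow rim fit came out slightly large (31.1 mm against 30), because the colour mask spread below the rim.
  - An oblique wrist view put the yellow rim about 6 mm off. I discarded that one because the cup's side was in the contour.
- **Things left alone:** The blue cup stands where it was in the last side view. I did not re-measure the syrup bottle or the spoon tub at the end, but the tool never went near them and I saw no unexpected contact force.

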